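Put the near-vision card and the prism block back in the rack

ROBOT

A 6-joint arm with a two-finger parallel gripper is mounted at the origin on the work surface. World frame = base frame: x ahead of the robot, y to its left, z up, the work surface at z = 0. Lengths are in m, angles in rad, forces in N, time in s.
With the tool pointing down it reaches from about 0.275 to 0.825 m from the base axis. Payload 4.9 kg.
Tool frame: the origin (TCP) lies midway between the tips of the shut fingers; the grasp point (between the pads) lies 19 mm behind it (grip_point_offset is the distance from the TCP to the grasp point, in m); z points along the fingers, x is the direction in which the jaws open and shut, and the axes are right-handed (so a half turn about z gives the same grasp; the last joint's range is limited). The gripper opens to 85 mm and grips with 20 to 120 N. Pads are 22 mm wide; open, the fingers measure 114 mm over their backs; the gripper's body (76 mm by 85 mm) begins 54 mm behind the grasp point. The pads swing forward as they close: fully open they stand 13 mm farther back than shut.
Start: joints at [1.186, 0.326, -0.193, 1.052, 0, 1.437], TCP at [0.136, 0.533, 0.231] pointing down, gripper open.
Joint ranges: [-2.65, 2.65], [-0.97, 1.79], [-1.3, 1.35], [-1.93, 2.1], [-1.47, 1.37], [-3.14, 3.14]. Speed limits (rad/s): [2.57, 2.57, 3.14, 3.14, 3.14, 3.14].

INTERFACE

Orientations are given as a rotation vector (axis times angle).
In Python, from cell import * gives the robot as it stands. Calls block until the motion is done:
- movep(position, orientation): joint-space move of the TCP to a pose.
- move_l(position, velocity=0.15, rot=None, until_force=None): straight line of the TCP; rot=None keeps the orientation; velocity is the mean speed in m/s. With until_force (N) it stops when the force on the tool has changed by that much, and returns True; else False.
- set_joints(angles): joint-space move.
- let_go() and grab(newtons=None): open the fingers fully, or close them until they stop; newtons is the grip in N (None keeps the last).
- sleep(seconds).
- ik(position, orientation): joint angles nearest the present ones, or None.
- get_state(): the state.
- grab_frame(name): name is "side" or "top" or "wrist"; returns a dict with "img" (480x640x3 uint8, red, green, blue), "fx", "fy", "cx", "cy" (pixels), "cam_to_world" (4x4, takes a point from camera to world coordinates); the wrist camera has in their place "T_tool_cam" (4x4, takes a point from camera to tool coordinates, whose origin is the TCP and whose axes are the tool frame's). Camera axes: x right, y down, z forward; pixel columns grow to the right and rows downward; lengths in m; the calibration is good to about 2 mm. A picture is of the moment at which its call begins: read the wrist's pose just before it. There is no depth.
A pose or a line that the arm cannot do raises MotionError and nothing moves.
- sign_off(): hands the job in, once; it reports no verdict.
Trained networks look in the newest picture that a camera, given by its name, has taken for a name from the list of things; names that differ only in an ending like _2 or _b are one class to them, and where a whole thing is asked for, a point or a joint stands for the part that bears it (a point fixed in the world has none). Each returns a list of dicts, best first, with "score" (0 to 1); they miss things now and then, are a little off and sometimes report something else, mostly with a low value. They report only what shows in the picture. A call takes as long as a camera call. They do not tell look-alikes from the thing itself.
- spot_in(camera, name): "centre" ([column, row] in pixels, amid what is visible of it).
- silhouettes(camera, name): "mask" (480x640 bool, what is visible of it) and "centre" ([column, row] in pixels, amid what is visible of it).
- tip_of(camera, name): "centre" ([column, row] in pixels: a listed point, or the origin of a listed thing).
The state is a dict: "clock": time; "q": joint angles; "joint_velocities": joint speeds; "tau": joint torques, N m; "position": TCP position; "eef_rot": TCP orientation; "contact_force": force on the tool from outside, world axes, zero at the start; "wrist_torque": the same for the moment, N m; "finger_gap": opening from 0.0 (shut) to 1.0 (fully open).
Only numpy, scipy, OpenCV 4.12 (cv2) and the standard library are available. Lean on these libraries where they do the work, as an engineer would, in place of code of your own. Each camera call takes 0.05 s, during which the arm holds its last target.

TASK

Tidy up after the eye test: take the thin near-vision card and the thick prism block out of their cradles and lower each, upright, to the bottom of the rack slot that matches its thickness: the thin card in the narrow slot, the thick block in the middle-sized slot. The widest slot stays free; do not drop the plates in, and let go of them when they are home.

Things in the scene. Friction and masses are not known exactly. Their poses are not given: they have to be found in the camera images.
- near_card: Near-vision card: rigid white plate 70 wide, 10 thick, 115 high, about 0.1 kg, rows of black bars on both faces. Origin: centre of underside; x along width, y through thickness, z up; both sides alike. Starts upright, loose in a fixed aluminium cradle: floor 6 and lips 28 above the table, 2 of play each side. Grip across the thickness about 25 below the top edge.
- prism_bar: Prism block: rigid white plate 70 wide, 24 thick, 115 high, about 0.22 kg, four glass strips on both faces. Origin: centre of underside; x along width, y through thickness, z up; both sides alike. Starts upright, loose in a fixed aluminium cradle: floor 6 and lips 28 above the table, 2 of play each side. Grip across the thickness about 25 below the top edge.
- bay_narrow: Fixed white bay of the rack, block 100 (x) by 78 (y) by 64 high. Origin: centre of its underside; x along the slot, z up. Slot along x through its middle, open at top and ends, floor 6 above the origin. Narrow slot, 16 wide, for the card. Grey bevels widen the mouth by 8 each side over the top 14. The three bays stand in a row, 80 apart, order unknown.
- bay_middle: Fixed white bay of the rack, block 100 (x) by 78 (y) by 64 high. Origin: centre of its underside; x along the slot, z up. Slot along x through its middle, open at top and ends, floor 6 above the origin. Middle slot, 30 wide, for the block (third bay: 44 wide). Grey bevels widen the mouth by 8 each side over the top 14. The three bays stand in a row, 80 apart, order unknown.
Not all that is in view belongs to the job. What is shaped like the near_card but purple or yellow is not meant. What is shaped like the prism_bar but blue or pink is not meant.

How it is judged:
At the end, for the whole second after the job is handed in: The card stands in the 16 mm slot and the block in the 30 mm slot, each on the slot's floor (underside within 10 mm of it), within 25 mm of the slot's middle along it and 12 mm across it, within about 14 degrees of upright and 15 degrees of the slot's direction, released and at rest (x of near_card in the frame of bay_narrow between -0.025 and 0.025 m and y of near_card in the frame of bay_narrow between -0.012 and 0.012 m and z of near_card in the frame of bay_narrow between 0 and 0.016 m and angle between each of near_card, prism_bar's own z axis and vertical below 0.25 rad and angle between the x axis of near_card and the x axis of bay_narrow, either way round below 0.26 rad and linear speed of each of near_card, prism_bar below 0.02 m/s and x of prism_bar in the frame of bay_middle between -0.025 and 0.025 m and y of prism_bar in the frame of bay_middle between -0.012 and 0.012 m and z of prism_bar in the frame of bay_middle between 0 and 0.016 m and angle between the x axis of prism_bar and the x axis of bay_middle, either way round below 0.26 rad); the robot touches nothing.
It fails at once if a plate is dropped into its slot (faster than 0.8 m/s there: a free fall of over 30 mm) ((linear speed of near_card above 0.8 m/s and horizontal distance between near_card and bay_narrow below 0.03 m and z of near_card in the frame of bay_narrow below 0.07 m) or (linear speed of near_card above 0.8 m/s and horizontal distance between near_card and bay_middle below 0.03 m and z of near_card in the frame of bay_middle below 0.07 m) or (linear speed of prism_bar above 0.8 m/s and horizontal distance between prism_bar and bay_narrow below 0.03 m and z of prism_bar in the frame of bay_narrow below 0.07 m) or (linear speed of prism_bar above 0.8 m/s and horizontal distance between prism_bar and bay_middle below 0.03 m and z of prism_bar in the frame of bay_middle below 0.07 m)).
It also fails if it takes over 69 s, if anything falls off the work surface, if the arm or the gripper's body presses on something with over 40 N, if the wrist force passes 120 N, or if a joint passes its speed limit or range.

## Working session

There is one attempt and no reset: what is moved stays moved. The work goes in short steps, each a Python script; the robot and the scene stay as the last script left them, time stands still between calls to the robot, and variables do not carry over. Pictures are saved under pics/ and viewed, and the job is handed in when it is done.

```bash
mkdir -p pics; cat > h.py <<'E'
from cell import *
import numpy as np, cv2
def save(n,f): cv2.imwrite('pics/'+n+'.png', f["img"][:,:,::-1])
E
python3 - <<'E'
from h import *
for c in ["side","top"]:
    f=grab_frame(c); save(c+'0',f)
    print(c,f['fx'],f['fy'],f['cx'],f['cy'],np.round(f['cam_to_world'],4).tolist())
    for n in ["near_card","prism_bar","bay_narrow","bay_middle"]:
        print(n,[(np.round(d['centre']).tolist(),round(d['score'],2)) for d in spot_in(c,n)], 'tip',[(np.round(d['centre']).tolist(),round(d['score'],2)) for d in tip_of(c,n)])
s=get_state();print(s['clock'],s['position'],s['eef_rot'],s['finger_gap'])
f=grab_frame("wrist");save('wrist0',f);print(np.round(f['T_tool_cam'],4).tolist(),f['fx'])
E
```

```text
side 492.68034167740717 492.68034167740717 320.5196642124737 233.2534012094467 [[0.9749, -0.1507, 0.1636, 0.3553], [-0.2223, -0.684, 0.6947, -0.6077], [0.0072, -0.7137, -0.7004, 0.6544], [0.0, 0.0, 0.0, 1.0]]
near_card [([350.0, 184.0], 0.76), ([298.0, 186.0], 0.69), ([240.0, 191.0], 0.63)] tip [([241.0, 216.0], 0.93), ([349.0, 208.0], 0.63), ([301.0, 214.0], 0.58)]
prism_bar [([294.0, 188.0], 0.7), ([255.0, 138.0], 0.62), ([302.0, 121.0], 0.6), ([353.0, 111.0], 0.57)] tip [([351.0, 133.0], 0.97), ([259.0, 159.0], 0.73), ([304.0, 150.0], 0.59)]
bay_narrow [([413.0, 405.0], 0.62)] tip [([412.0, 416.0], 0.84)]
bay_middle [([372.0, 358.0], 0.84)] tip []
top 592.1284271992222 592.1284271992222 324.21023082777833 246.55981944152023 [[-0.006, -0.9926, 0.121, 0.36], [-0.9996, 0.0092, 0.026, -0.0051], [-0.027, -0.1208, -0.9923, 1.1615], [0.0, 0.0, 0.0, 1.0]]
near_card [([288.0, 258.0], 0.8), ([271.0, 316.0], 0.8), ([284.0, 200.0], 0.61)] tip [([269.0, 319.0], 0.96), ([514.0, 221.0], 0.66), ([288.0, 205.0], 0.6), ([292.0, 260.0], 0.57)]
prism_bar [([172.0, 224.0], 0.93), ([154.0, 167.0], 0.65), ([171.0, 289.0], 0.64)] tip [([167.0, 175.0], 0.8), ([181.0, 230.0], 0.73), ([179.0, 292.0], 0.68)]
bay_narrow [([523.0, 218.0], 0.62)] tip [([511.0, 220.0], 0.7)]
bay_middle [([476.0, 230.0], 0.96)] tip [([470.0, 235.0], 0.74)]
0.9 [0.13649958 0.53280887 0.23129063] [2.48180112e+00 1.92616745e+00 5.18183794e-05] 1.0010435319432371
[[1.0, 0.0002, -0.0002, -0.0011], [-0.0002, 0.9623, 0.2718, -0.0685], [0.0003, -0.2718, 0.9623, -0.1425], [0.0, 0.0, 0.0, 1.0]] 345.00918602849913
```

View pics/side0.png

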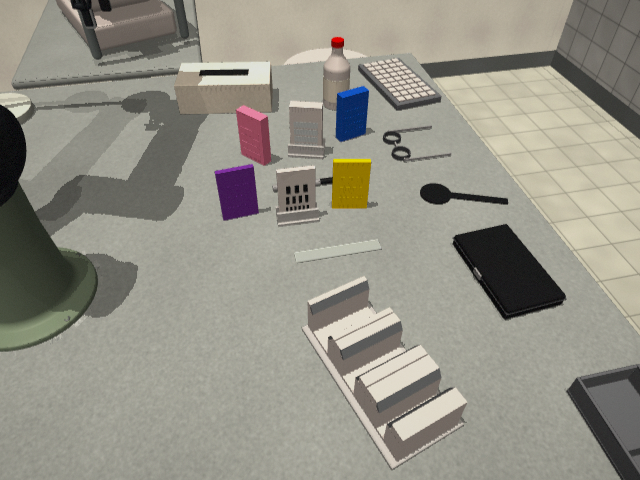

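View pics/top0.png

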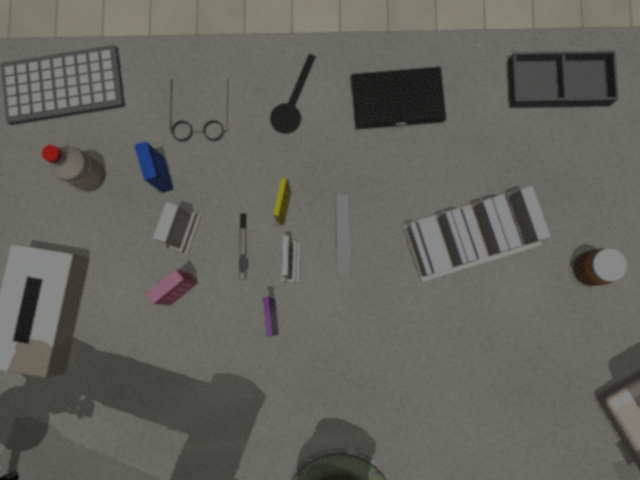

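View pics/wrist0.png

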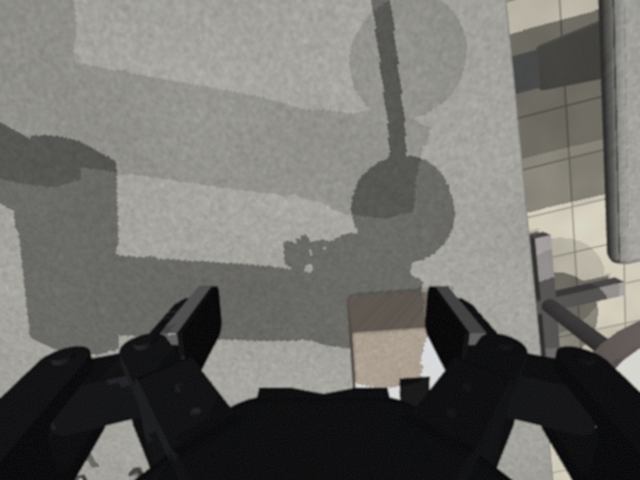

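Candidates: 
- **Card:** white at side (297,190) / top (288,258), purple at side (237,191) / top (269,316), yellow at side (351,184) / top (281,200).
- **Block:** white at side (305,130) / top (175,226), blue at side (352,113) / top (154,167), pink at side (254,137) / top (171,289).

I choose the two white ones, which stand in cradles. Next I check them and the rack in close crops.

```bash
python3 - <<'E'
import cv2,numpy as np
t=cv2.imread('pics/top0.png');s=cv2.imread('pics/side0.png')
a=cv2.resize(t[170:300,395:560],(762,600),interpolation=cv2.INTER_CUBIC);cv2.imwrite('pics/c_rack.png',a)
b=cv2.resize(t[190:300,140:310],(800,518),interpolation=cv2.INTER_CUBIC);cv2.imwrite('pics/c_plates.png',b)
c=cv2.resize(s[90:230,210:380],(728,600),interpolation=cv2.INTER_CUBIC);cv2.imwrite('pics/c_side.png',c)
d=cv2.resize(s[270:470,295:475],(540,600),interpolation=cv2.INTER_CUBIC);cv2.imwrite('pics/c_sider.png',d)
E
```

```text
(no output)
```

View pics/c_rack.png

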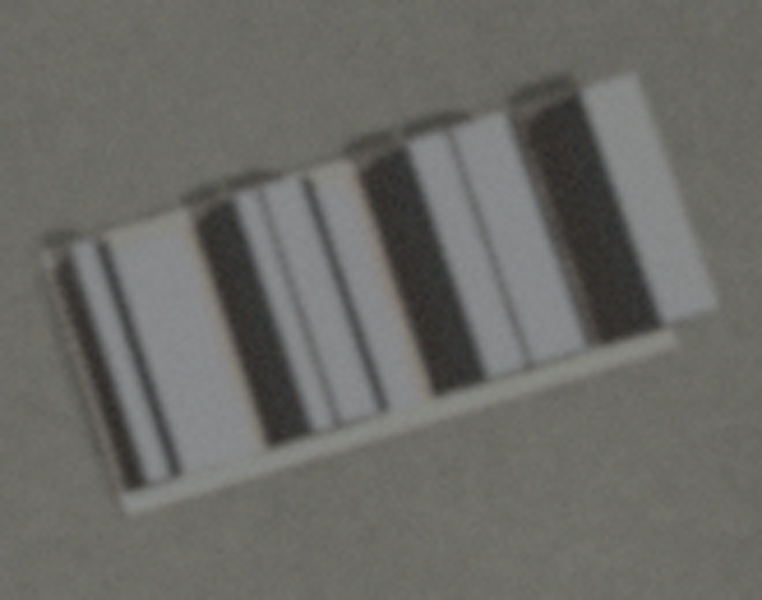

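View pics/c_plates.png

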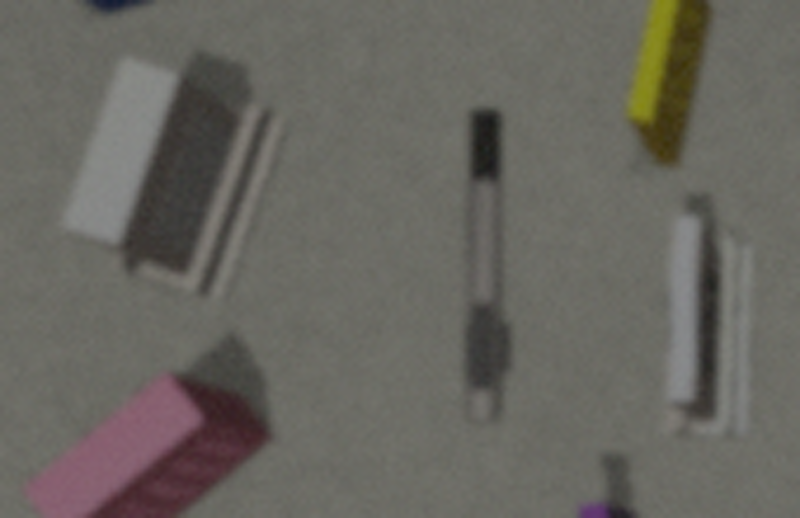

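View pics/c_side.png

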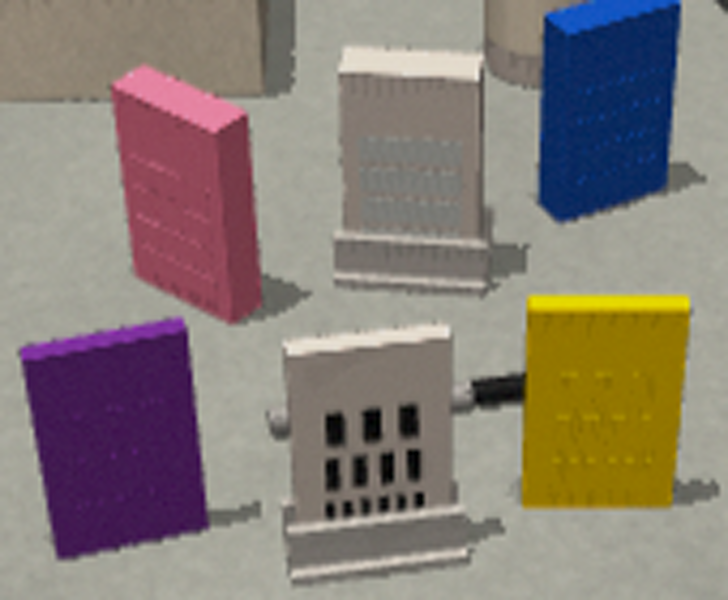

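View pics/c_sider.png

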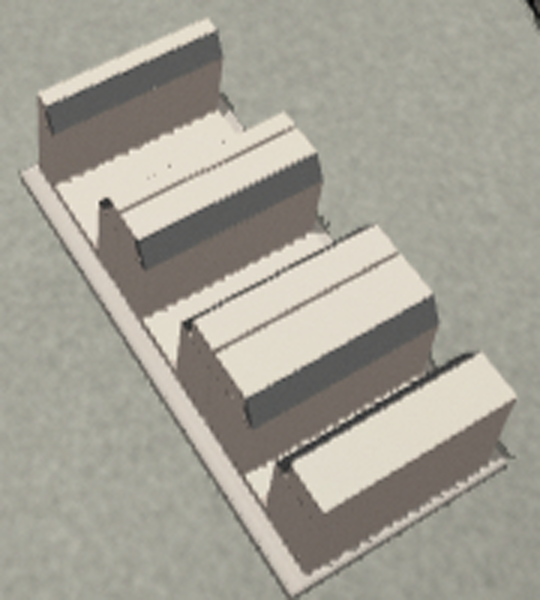

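Crops confirm it: the white card with black bars and the white block with glass strips both stand in cradles. The rack slots run wide, middle, narrow going from +y to −y. Next, coarse positions.

```bash
cat >> h.py <<'E'
from scipy.spatial.transform import Rotation as R
def back(f,uv,z,T=None):
    T=np.array(f['cam_to_world']) if T is None else T
    uv=np.atleast_2d(uv).astype(float)
    d=np.c_[(uv[:,0]-f['cx'])/f['fx'],(uv[:,1]-f['cy'])/f['fy'],np.ones(len(uv))]@T[:3,:3].T
    s=(z-T[2,3])/d[:,2]
    return T[:3,3]+d*s[:,None]
def proj(f,P,T=None):
    T=np.array(f['cam_to_world']) if T is None else T
    P=np.atleast_2d(P); p=(P-T[:3,3])@T[:3,:3]
    return np.c_[p[:,0]/p[:,2]*f['fx']+f['cx'],p[:,1]/p[:,2]*f['fy']+f['cy']]
def rotdown(a): # jaw axis x at angle a, tool z down
    x=np.array([np.cos(a),np.sin(a),0]);z=np.array([0,0,-1.]);return R.from_matrix(np.c_[x,np.cross(z,x),z]).as_rotvec()
def wrist(name=None):
    s=get_state();f=grab_frame("wrist")
    T=np.eye(4);T[:3,:3]=R.from_rotvec(s['eef_rot']).as_matrix();T[:3,3]=s['position']
    T=T@np.array(f['T_tool_cam']); f['cam_to_world']=T
    if name: save(name,f)
    return f
E
python3 - <<'E'
from h import *
f=grab_frame("top")
k=4.706
card=np.array([(676,215),(700,215),(693,402),(668,402)])/k+[140,190]
blk=np.array([(125,58),(180,78),(122,245),(65,228)])/k+[140,190]
r=762/165
rack=np.array([(105,245),(182,475),(635,75),(715,310)])/r+[395,170]
for n,p,z in (("card",card,.121),("blk",blk,.121),("rack",rack,.064)):
    P=back(f,p,z);print(n,np.round(P,4).tolist(),P.mean(0).round(4))
for a in (0,np.pi/2,-np.pi/2,np.pi):
    for p in ([.36,.07,.3],[.4,.27,.3],[.36,-.33,.3]): 
        q=ik(p,rotdown(a)); print(a,p,None if q is None else np.round(q,2))
E
```

```text
card [[0.507, 0.0943, 0.121], [0.5069, 0.0852, 0.121], [0.4362, 0.0877, 0.121], [0.4363, 0.0971, 0.121]] [0.4716 0.0911 0.121 ]
blk [[0.5697, 0.3056, 0.121], [0.5617, 0.2843, 0.121], [0.4976, 0.3049, 0.121], [0.5043, 0.3269, 0.121]] [0.5333 0.3054 0.121 ]
rack [[0.5364, -0.1514, 0.064], [0.443, -0.1797, 0.064], [0.604, -0.3672, 0.064], [0.5075, -0.3944, 0.064]] [ 0.5227 -0.2732  0.064 ]
0 [0.36, 0.07, 0.3] [-0.01 -0.07 -0.47  1.16  0.    1.56]
0 [0.4, 0.27, 0.3] [ 0.44  0.16 -0.23  1.18  0.    2.01]
0 [0.36, -0.33, 0.3] [-0.89  0.17 -0.22  1.18  0.    0.68]
1.5707963267948966 [0.36, 0.07, 0.3] [-0.01 -0.07 -0.47  1.16  0.   -0.01]
1.5707963267948966 [0.4, 0.27, 0.3] [ 0.44  0.16 -0.23  1.18  0.    0.44]
1.5707963267948966 [0.36, -0.33, 0.3] [-0.89  0.17 -0.22  1.18  0.   -0.89]
-1.5707963267948966 [0.36, 0.07, 0.3] [-0.01 -0.07 -0.47  1.16  0.    3.13]
-1.5707963267948966 [0.4, 0.27, 0.3] [ 0.44  0.16 -0.23  1.18  0.   -2.7 ]
-1.5707963267948966 [0.36, -0.33, 0.3] [-0.89  0.17 -0.22  1.18  0.    2.25]
3.141592653589793 [0.36, 0.07, 0.3] [-0.01 -0.07 -0.47  1.16  0.   -1.58]
3.141592653589793 [0.4, 0.27, 0.3] [ 0.44  0.16 -0.23  1.18  0.   -1.13]
3.141592653589793 [0.36, -0.33, 0.3] [-0.89  0.17 -0.22  1.18  0.   -2.46]
```

```bash
python3 - <<'E'
from h import *
rv=rotdown(np.pi/2)
for n,p in (("wb",[.50,.305,.27]),("wc",[.44,.09,.27]),("wr",[.50,-.30,.27])):
    movep(p,rv); f=wrist(n); np.savez('pics/'+n,T=f['cam_to_world'],K=[f[k] for k in('fx','fy','cx','cy')])
    for m in ["near_card","prism_bar","bay_narrow","bay_middle"]:
        print(n,m,[(np.round(d['centre']).tolist(),round(d['score'],2)) for d in spot_in("wrist",m)])
print(get_state()['clock'])
E
```

```text
wb near_card [([118.0, 55.0], 0.72), ([99.0, 179.0], 0.58), ([128.0, 278.0], 0.58)]
wb prism_bar [([326.0, 120.0], 0.94), ([362.0, 332.0], 0.7), ([322.0, 244.0], 0.68)]
wb bay_narrow []
wb bay_middle []
wc near_card [([331.0, 325.0], 0.96), ([326.0, 241.0], 0.68), ([360.0, 124.0], 0.58)]
wc prism_bar [([528.0, 342.0], 0.93), ([545.0, 184.0], 0.67), ([527.0, 293.0], 0.59)]
wc bay_narrow [([13.0, 289.0], 0.59)]
wc bay_middle [([12.0, 289.0], 0.89)]
wr near_card [([632.0, 274.0], 0.68)]
wr prism_bar []
wr bay_narrow [([280.0, 240.0], 0.86)]
wr bay_middle [([352.0, 220.0], 0.63)]
5.6917
```

View pics/wb.png

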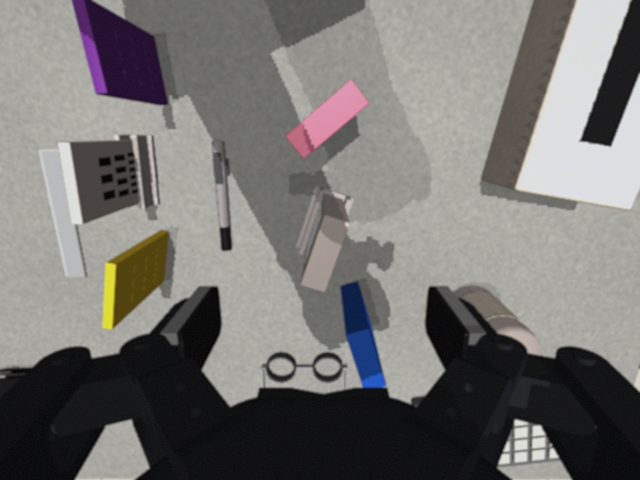

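View pics/wc.png

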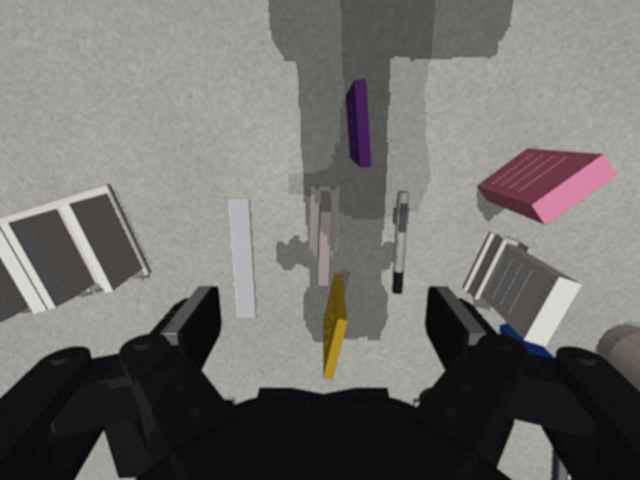

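View pics/wr.png

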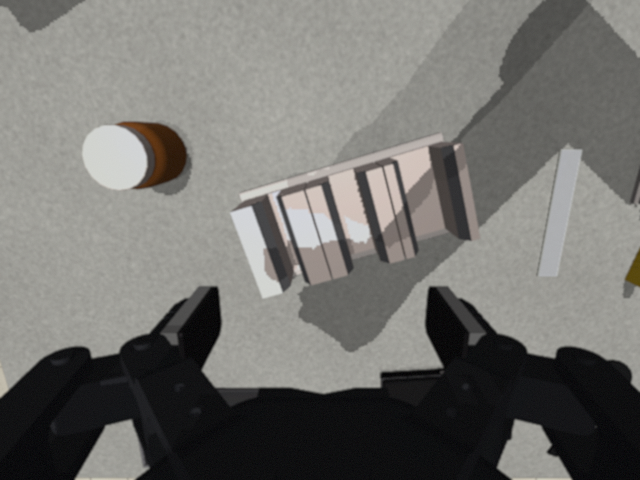

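Wrist views: block at (326,240), card at (324,240), rack around (355,215). I crop these for corner picks.

```bash
python3 - <<'E'
import cv2
for n,(x,y,w,h),k in (("wb",(280,175,100,130),4.5),("wc",(285,170,80,130),4.5),("wr",(220,120,270,190),2.9)):
    i=cv2.imread(f'pics/{n}.png')[y:y+h,x:x+w]
    i=cv2.resize(i,None,fx=k,fy=k,interpolation=cv2.INTER_CUBIC)
    i=cv2.convertScaleAbs(i,alpha=1.3);cv2.imwrite(f'pics/{n}_c.png',i)
a=cv2.imread('pics/wb_c.png');b=cv2.imread('pics/wc_c.png');cv2.imwrite('pics/bc.png',cv2.hconcat([a[:585],b[:585]]))
print(a.shape,b.shape)
E
```

```text
(585, 450, 3) (585, 360, 3)
```

View pics/bc.png

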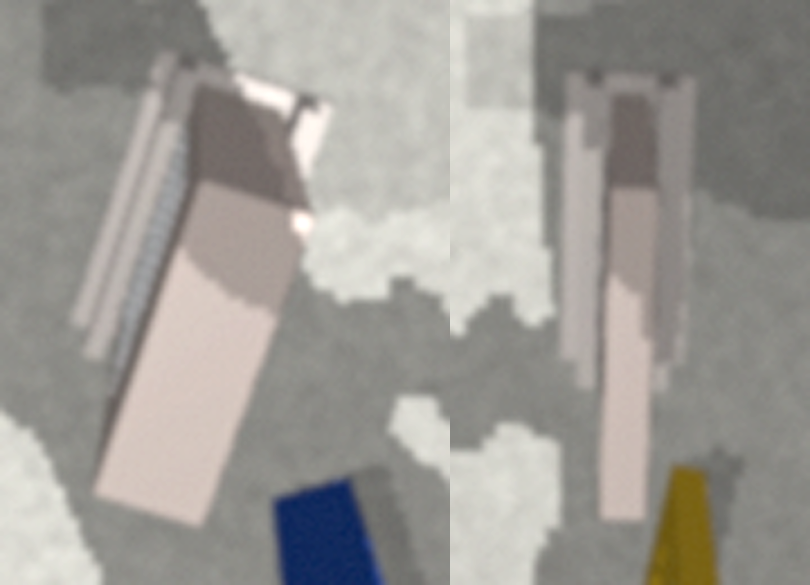

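View pics/wr_c.png

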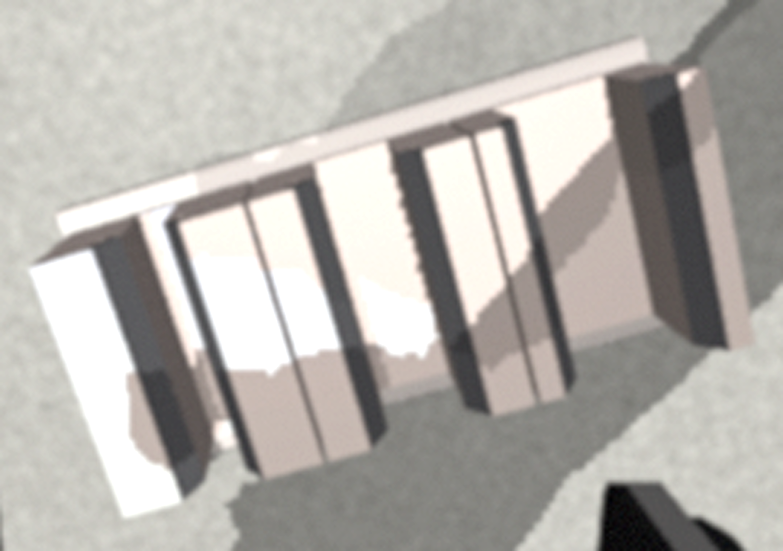

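```bash
python3 - <<'E'
from h import *
from scipy.optimize import least_squares
def ld(n):
    d=np.load(f'pics/{n}.npz');return dict(zip(('fx','fy','cx','cy'),d['K'])),d['T']
def fit(name,n,off,k,px,model,z):
    K,T=ld(n);P=back(K,np.array(px)/k+off,z,T)[:,:2];M=np.array(model)
    f=lambda v:(M@np.array([[np.cos(v[2]),np.sin(v[2])],[-np.sin(v[2]),np.cos(v[2])]])+v[:2]-P).ravel()
    r=least_squares(f,[*P.mean(0),0]);print(name,r.x.round(4),np.degrees(r.x[2]).round(2),'res mm',(r.fun.reshape(-1,2)*1000).round(1).tolist());return r.x
# y+ is image right->? camera right = tool x = +y
b=fit('blk','wb',[280,175],4.5,[(203,178),(303,212),(203,527),(95,493)],[(-.035,-.012),(-.035,.012),(.035,.012),(.035,-.012)],.121)
c=fit('card','wc',[285,170],4.5,[(162,186),(206,188),(196,521),(150,519)],[(-.035,-.005),(-.035,.005),(.035,.005),(.035,-.005)],.121)
m=fit('middle','wr',[220,120],2.9,[(248,195),(325,462),(475,128),(538,402),(30,268),(127,518),(705,70),(750,345)],
 [(-.05,-.04),(.05,-.04),(-.05,.04),(.05,.04),(-.05,-.119),(.05,-.119),(-.05,.119),(.05,.119)],.064)
np.save('pose.npy',[b,c,m])
for cam in('top','side'):
    f=grab_frame(cam);im=f['img'][:,:,::-1].copy()
    for v,w,t,z in((b,.07,.024,.121),(c,.07,.01,.121),(m,.1,.238,.064),(m,.1,.03,.064),(m,.1,.046,.064)):
        M=np.array([(-w,-t),(w,-t),(w,t),(-w,t)])/2
        M=M@np.array([[np.cos(v[2]),np.sin(v[2])],[-np.sin(v[2]),np.cos(v[2])]])+v[:2]
        p=proj(f,np.c_[M,np.full(4,z)]);cv2.polylines(im,[np.round(p*16).astype(int)],True,(0,255,0),1,cv2.LINE_AA,4)
    cv2.imwrite(f'pics/ov_{cam}.png',im)
t=cv2.imread('pics/ov_top.png')[170:300,130:560];cv2.imwrite('pics/ov_t.png',cv2.resize(t,None,fx=1.86,fy=1.86))
s=cv2.imread('pics/ov_side.png')[80:480,200:500];cv2.imwrite('pics/ov_s.png',cv2.resize(s,None,fx=1.5,fy=1.5))
E
```

```text
blk [ 0.5346  0.3059 -0.3029] -17.35 res mm [[-0.5, -1.6], [-0.0, 1.9], [0.0, 0.2], [0.4, -0.6]]
card [ 0.4721  0.091  -0.0297] -1.7 res mm [[-0.1, -0.8], [-0.2, 0.8], [0.1, 0.3], [0.2, -0.3]]
middle [ 0.5236 -0.2646  0.2881] 16.51 res mm [[3.1, 0.4], [-2.0, 1.0], [3.5, -1.1], [-0.6, -1.0], [-0.7, 2.8], [-2.9, 1.0], [0.5, -2.1], [-0.8, -1.0]]
```

View pics/ov_t.png

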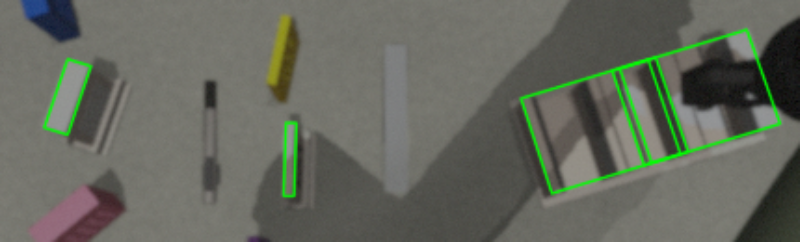

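View pics/ov_s.png

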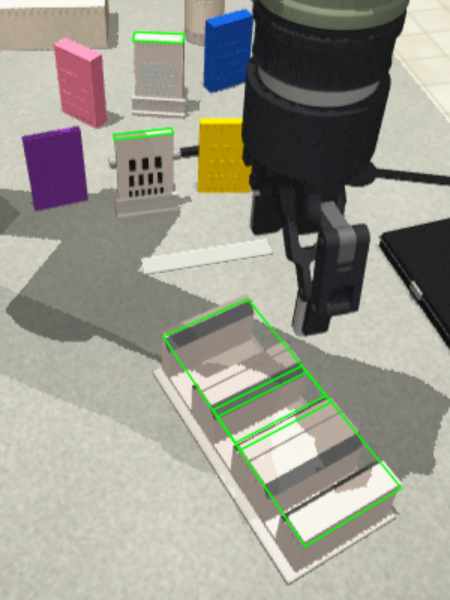

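Overlays match in both fixed cameras. Picking the card.

```bash
python3 - <<'E'
from h import *
b,c,m=np.load('pose.npy')
rv=rotdown(np.pi/2+c[2])
movep([c[0],c[1],.20],rv)
print(move_l([c[0],c[1],.077],.12,until_force=15),get_state()['position'].round(4))
grab(40);s=get_state();print(s['finger_gap'],s['contact_force'],s['clock'])
move_l([c[0],c[1],.26],.15)
s=get_state();print(s['finger_gap'],np.round(s['contact_force'],2),s['clock'])
f=grab_frame('side');save('lift1',f);wrist('lift1w')
E
```

```text
False [0.4727 0.091  0.0776]
0.1123574354693606 [-1.01828134  0.188666    2.20333918] 9.1167
0.11288441275804002 [-0.32  0.49 -1.  ] 10.4833
```

View pics/lift1.png

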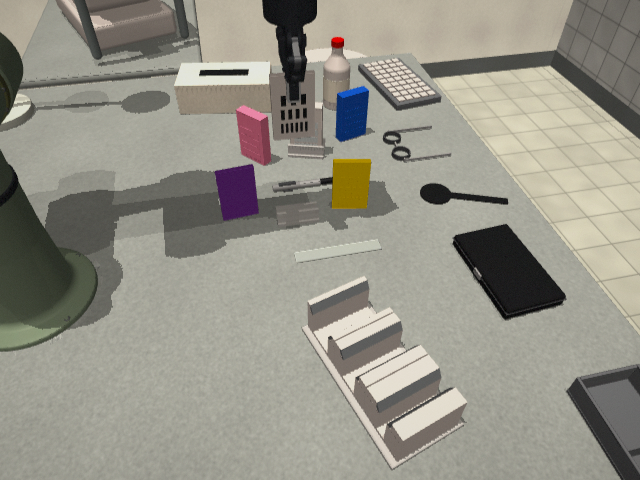

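View pics/lift1w.png

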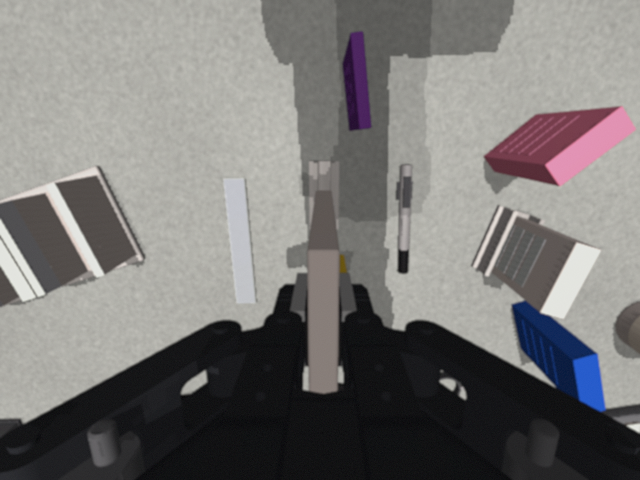

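The card is held upright at side (294,100). It goes over the narrow slot next.

```bash
python3 - <<'E'
from h import *
b,c,m=np.load('pose.npy')
n=m[:2]-.08*np.array([-np.sin(m[2]),np.cos(m[2])]); print(n)
movep([n[0],n[1],.25],rotdown(np.pi/2+m[2]))
move_l([n[0],n[1],.158],.1)
print(get_state()['position'].round(4),get_state()['clock'])
f=grab_frame('side');cv2.imwrite('pics/p1s.png',cv2.resize(f['img'][200:480,280:520,::-1],None,fx=2.1,fy=2.1,interpolation=cv2.INTER_CUBIC));wrist('p1w')
E
```

```text
[ 0.54637517 -0.34127194]
[ 0.5468 -0.3416  0.1588] 13.2583
```

View pics/p1s.png

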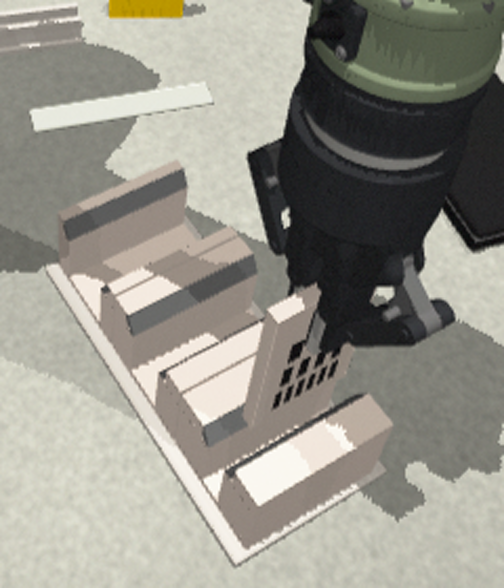

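View pics/p1w.png

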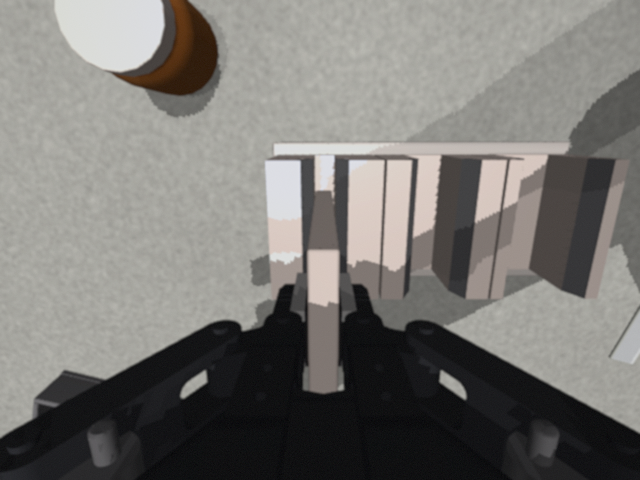

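```bash
python3 - <<'E'
from h import *
b,c,m=np.load('pose.npy')
f=wrist();s=get_state();Rm=R.from_rotvec(s['eef_rot']).as_matrix()
loc=lambda uv,z:((back(f,uv,z)-s['position'])@Rm)[:, :2].round(4).tolist()
print('card bottom front',loc([(311,192),(334,192)],.0875),'mouth/seam/front',loc([(302,160),(348,160),(385,160),(266,160)],.064), 'back', loc([(408,298)],.064),'floorslot',loc([(315,155),(335,155)],.05))
n=s['position'][:2]
n=m[:2]-.08*np.array([-np.sin(m[2]),np.cos(m[2])])
print(move_l([n[0],n[1],.082],.06,until_force=12),get_state()['position'].round(4),np.round(get_state()['contact_force'],1))
f=grab_frame('side');cv2.imwrite('pics/p2s.png',cv2.resize(f['img'][200:480,280:520,::-1],None,fx=2.1,fy=2.1,interpolation=cv2.INTER_CUBIC));wrist('p2w');print(get_state()['clock'])
E
```

```text
card bottom front [[-0.0087, -0.0339], [0.0057, -0.0339]] mouth/seam/front [[-0.0154, -0.0518], [0.0157, -0.0518], [0.0407, -0.0518], [-0.0397, -0.0518]] back [[0.0632, 0.0507]] floorslot [[-0.0069, -0.0543], [0.0074, -0.0543]]
True [ 0.5462 -0.3412  0.0852] [-0.2 -1.3  4.2]
14.625
```

View pics/p2s.png

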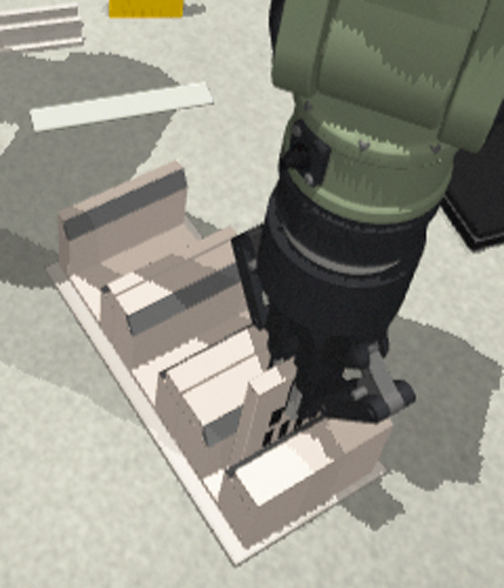

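Alignment is centred to about 1 mm. It stopped about 8 mm above the expected height, possibly from a wall touch or a deceleration blip, so I continue gently.

```bash
python3 - <<'E'
from h import *
b,c,m=np.load('pose.npy')
n=m[:2]-.08*np.array([-np.sin(m[2]),np.cos(m[2])])
for z in (.081,.077,.075):
    print(move_l([n[0],n[1],z],.02,until_force=12),get_state()['position'].round(4),np.round(get_state()['contact_force'],1),np.round(get_state()['wrist_torque'],2))
f=grab_frame('side');cv2.imwrite('pics/p3s.png',cv2.resize(f['img'][200:480,280:520,::-1],None,fx=2.1,fy=2.1,interpolation=cv2.INTER_CUBIC));wrist('p3w');print(get_state()['clock'])
E
```

```text
True [ 0.5465 -0.3419  0.0852] [-0.4  0.1  4.9] [ 0.12  0.15 -0.03]
True [ 0.5465 -0.3419  0.0852] [0.1 0.6 5.3] [0.12 0.08 0.04]
True [ 0.5465 -0.3419  0.0852] [-1.4  0.7  4.4] [0.12 0.16 0.04]
15.3667
```

View pics/p3s.png

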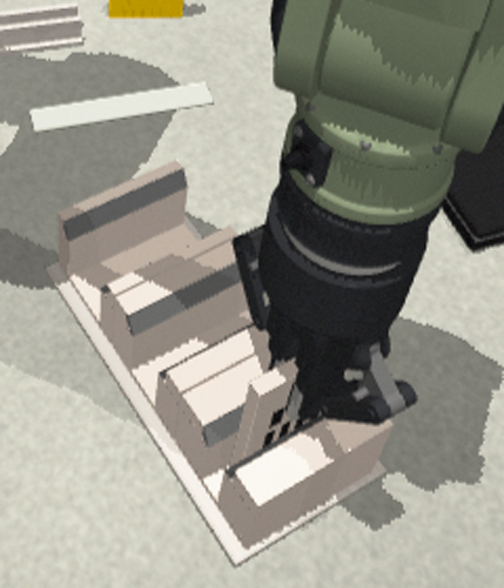

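View pics/p3w.png

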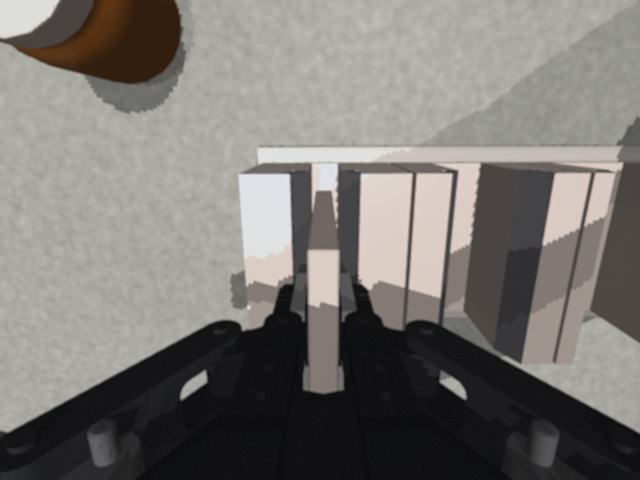

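```bash
python3 - <<'E'
from h import *
from scipy.optimize import least_squares
d=np.load('pics/wr.npz');K=dict(zip(('fx','fy','cx','cy'),d['K']));T=d['T']
px=np.array([(248,195),(325,462),(475,128),(538,402),(30,268),(127,518),(705,70),(750,345)])/2.9+[220,120]
M=np.array([(-.05,-.04),(.05,-.04),(-.05,.04),(.05,.04),(-.05,-.119),(.05,-.119),(-.05,.119),(.05,.119)])
def f(v):
    W=M@np.array([[np.cos(v[2]),np.sin(v[2])],[-np.sin(v[2]),np.cos(v[2])]])+v[:2]
    return (proj(K,np.c_[W,np.full(8,v[3])],T)-px).ravel()
r=least_squares(f,[.52,-.26,.29,.064]);print(r.x.round(4),r.fun.round(1))
np.save('rack.npy',r.x)
i=cv2.imread('pics/p3w.png')[130:300,220:460];cv2.imwrite('pics/p3wc.png',cv2.resize(i,None,fx=3.3,fy=3.3,interpolation=cv2.INTER_CUBIC))
E
```

```text
[ 0.5218 -0.2652  0.2871  0.0707] [-0.5  2.2  0.5 -0.8 -0.6  2.3  0.   0.1  0.2 -1.2 -1.  -1.2  0.  -1.1
  1.4 -0.4]
```

View pics/p3wc.png

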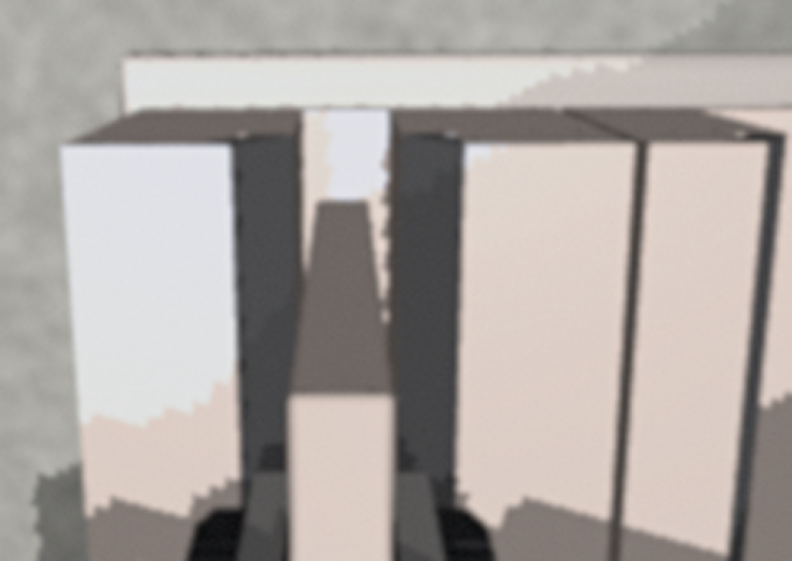

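With height left free, the fit puts the rack top at about 0.071, so it stands on a base plate about 7–8 mm thick. The stop was the slot floor, and the card is centred between the walls. I release it, check, and go for the block.

```bash
python3 - <<'E'
from h import *
b,c,m=np.load('pose.npy')
p=get_state()['position']
let_go();sleep(.2)
move_l([p[0],p[1],.25],.15)
wrist('r1w')
f=grab_frame('side');cv2.imwrite('pics/r1s.png',cv2.resize(f['img'][200:480,280:520,::-1],None,fx=2.1,fy=2.1,interpolation=cv2.INTER_CUBIC))
movep([b[0],b[1],.22],rotdown(np.pi/2+b[2]))
wrist('b1w');print(get_state()['clock'],np.round(get_state()['contact_force'],1))
E
```

```text
19.9917 [-0.1  0.2 -0.4]
```

View pics/r1s.png

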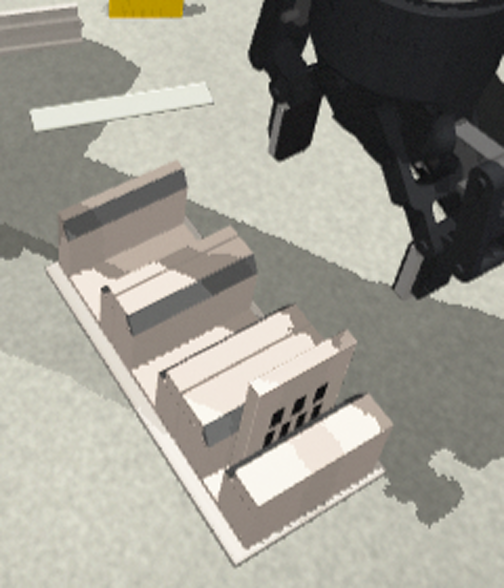

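View pics/r1w.png

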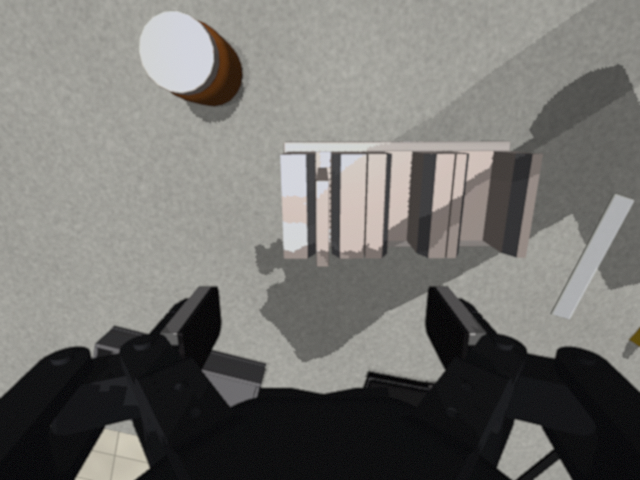

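View pics/b1w.png

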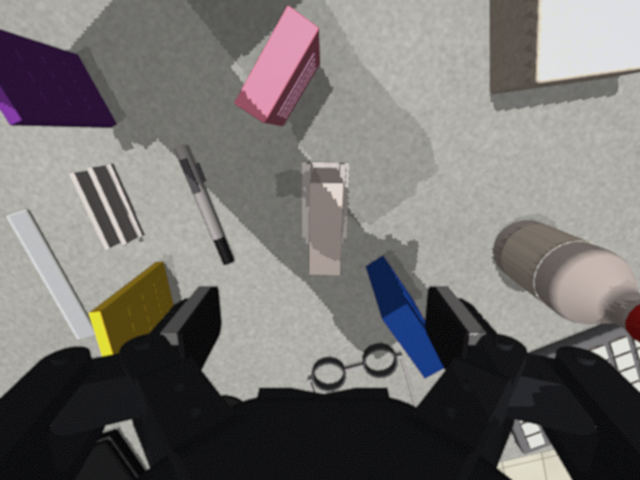

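```bash
python3 - <<'E'
from h import *
f=wrist();s=get_state();Rm=R.from_rotvec(s['eef_rot']).as_matrix()
loc=lambda uv,z:((back(f,uv,z)-s['position'])@Rm)[:, :2].round(4).tolist()
print('blue top',loc([(388,308),(412,302),(443,370),(425,377)],.115),'blue base',loc([(368,262),(388,257)],.0))
print('block top',loc([(309,183),(342,183),(342,275),(309,275)],.121))
print('pink top',loc([(287,8),(320,28),(285,123)],.115))
E
```

```text
blue top [[0.0506, 0.0653], [0.0694, 0.06], [0.0999, 0.1231], [0.0853, 0.1301]] blue base [[0.0493, 0.0702], [0.0714, 0.0643]]
block top [[-0.0109, -0.035], [0.0122, -0.035], [0.0132, 0.0344], [-0.0117, 0.0344]]
pink top [[-0.0238, -0.1445], [-0.003, -0.1333], [-0.0271, -0.0753]]
```

Clearance is fine: blue is at least 60 mm away along the plate, and the block is centred to 1 mm. I grasp the block now. Its release height is about 0.085 because of the base plate.

```bash
python3 - <<'E'
from h import *
b,c,m=np.load('pose.npy'); r=np.load('rack.npy')
print(move_l([b[0],b[1],.077],.12,until_force=15),get_state()['position'].round(4))
grab(60);s=get_state();print(s['finger_gap'],s['clock'])
move_l([b[0],b[1],.26],.15)
s=get_state();print(s['finger_gap'],np.round(s['contact_force'],2))
movep([r[0],r[1],.25],rotdown(np.pi/2+r[2]))
move_l([r[0],r[1],.17],.1)
f=grab_frame('side');cv2.imwrite('pics/p4s.png',cv2.resize(f['img'][200:480,280:520,::-1],None,fx=2.1,fy=2.1,interpolation=cv2.INTER_CUBIC));wrist('p4w')
print(get_state()['clock'],get_state()['position'].round(4))
E
```

```text
False [0.5353 0.3062 0.0778]
0.27847029715744503 21.9667
0.2731047440729263 [ 0.06  0.42 -1.82]
26.4417 [ 0.5224 -0.2656  0.1709]
```

View pics/p4s.png

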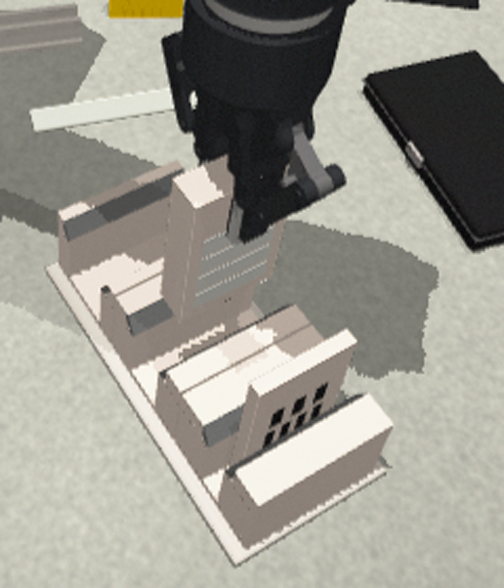

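View pics/p4w.png

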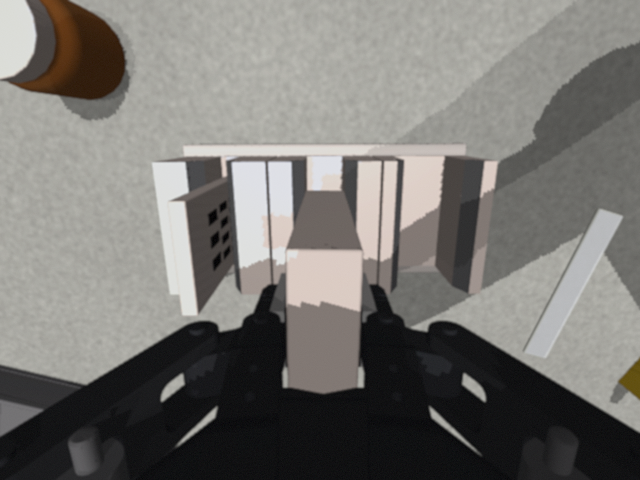

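The block sits centred over the middle slot: seams at columns 268 and 382, block centre about 326. Lowering it.

```bash
python3 - <<'E'
from h import *
r=np.load('rack.npy')
print(move_l([r[0],r[1],.095],.06,until_force=15),get_state()['position'].round(4))
print(move_l([r[0],r[1],.080],.025,until_force=12),get_state()['position'].round(4),np.round(get_state()['contact_force'],1))
f=grab_frame('side');cv2.imwrite('pics/p5s.png',cv2.resize(f['img'][200:480,280:520,::-1],None,fx=2.1,fy=2.1,interpolation=cv2.INTER_CUBIC));wrist('p5w')
print(get_state()['clock'])
E
```

```text
False [ 0.5221 -0.2654  0.0955]
True [ 0.5219 -0.265   0.0851] [-1.5  0.8  4.7]
28.4
```

View pics/p5s.png

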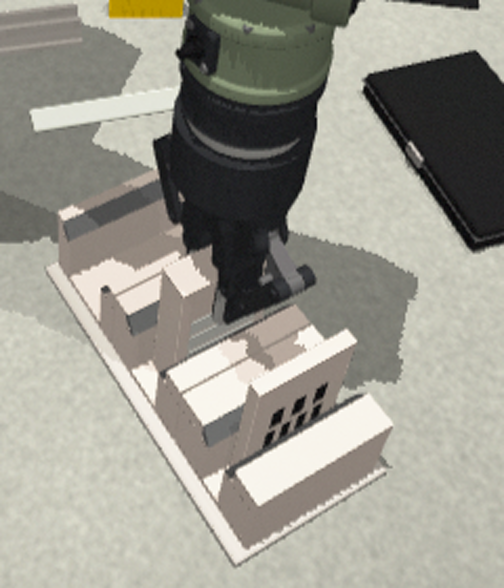

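View pics/p5w.png

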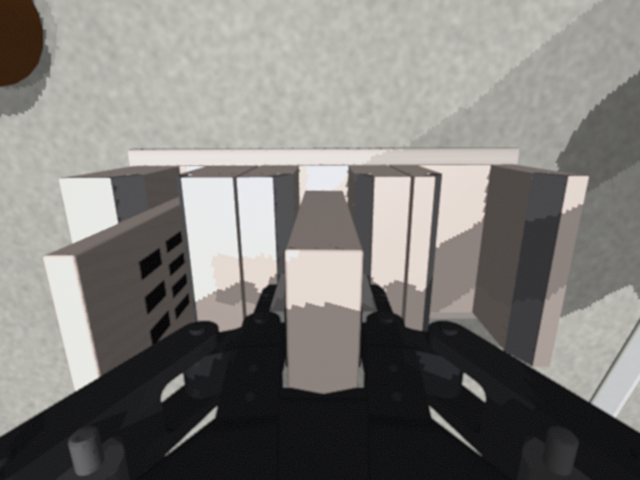

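The stop is at the same floor height (0.0851). Releasing.

```bash
python3 - <<'E'
from h import *
p=get_state()['position']
let_go();sleep(.2)
print(np.round(get_state()['contact_force'],1))
move_l([p[0],p[1],.27],.15)
wrist('r2w')
movep([.35,0.0,.35],rotdown(np.pi/2));sleep(.3)
f=grab_frame('side');save('endside',f);cv2.imwrite('pics/r2s.png',cv2.resize(f['img'][200:480,280:520,::-1],None,fx=2.1,fy=2.1,interpolation=cv2.INTER_CUBIC))
f=grab_frame('top');cv2.imwrite('pics/r2t.png',cv2.resize(f['img'][170:300,395:560,::-1],None,fx=4.4,fy=4.4,interpolation=cv2.INTER_CUBIC))
print(get_state()['clock'],np.round(get_state()['contact_force'],1))
E
```

```text
[ 0.2 -0.1  0.8]
32.3 [-0.1  0.8 -0.5]
```

View pics/r2s.png

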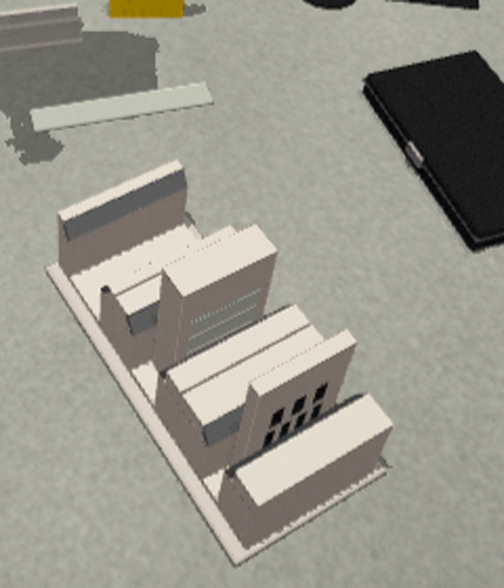

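View pics/r2w.png

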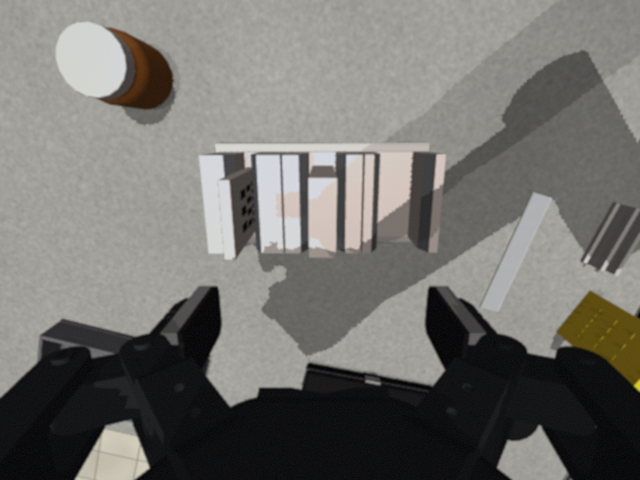

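View pics/r2t.png

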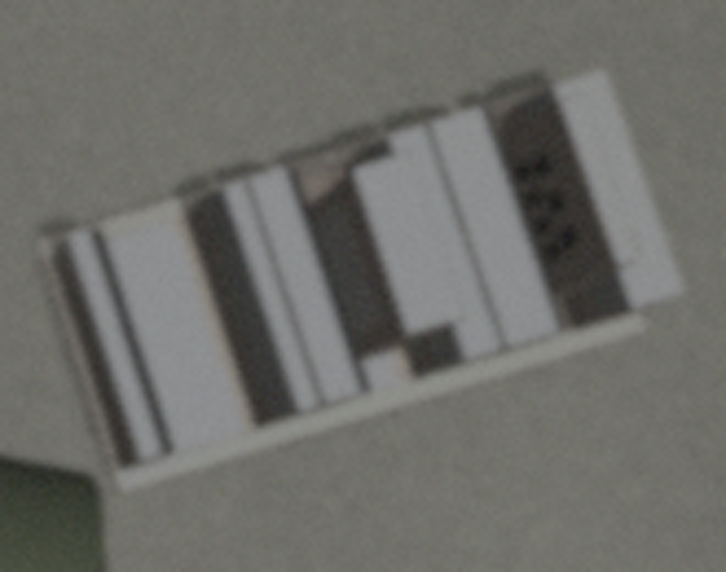

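Both plates stand upright in their slots, the wide slot is empty, and the arm is clear.

```bash
python3 -c "
from cell import *
sign_off()"
```

```text
the job is handed in; nothing more can be done
```

I put the white near-vision card in the narrow slot and the white prism block in the middle slot. Both were lowered under force control to the slot floor and let go, and the job was handed in at about 32 s of the 69 s allowed.

- **Last checks:** the side, top and wrist pictures after release show both plates upright, in line with their slots and roughly mid-slot. The wide slot is empty, and the arm is clear with no contact force. The purple, yellow, blue and pink look-alikes were left alone.
- **One disagreement:** both plates met the floor about 8 mm higher than a rack standing on the table would give. A refit of the rack picture put its top about 7 mm higher too. I took this to be the base plate under the rack, but I did not measure the plates' final height separately.

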